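# Eject the wagon and trap it with the other finger

### The arm

A 7-joint arm with a two-finger parallel gripper is mounted at the origin on the work surface. World frame = base frame: x ahead of the robot, y to its left, z up, the work surface at z = 0. Lengths are in m, angles in rad, forces in N, time in s.
With the tool pointing down it reaches from about 0.4 to 0.875 m from the base axis. Payload 4.4 kg.
Tool frame: the origin (TCP) lies at the centre of the arm's flange, where the gripper is bolted on; the fingertips stand 173 mm ahead of it and the grasp point (between the pads) lies 155 mm ahead of it; z points along the fingers, y is the line along which they close (so a half turn about z gives the same grasp; the last joint's range is limited). The gripper opens to 85 mm and grips with 20 to 120 N. Pads are 22 mm wide; open, the fingers measure 114 mm over their backs; the gripper's body (76 mm by 85 mm) begins 54 mm behind the grasp point. The pads swing forward as they close: fully open they stand 13 mm farther back than shut.
Start: joints at [-1.364, 0.628, 0.038, 1.517, -0.027, 0.996, -0.02], TCP at [0.175, 0.626, 0.405] pointing down, gripper open.
Joint ranges: [-3.06, 3.06], [-0.37, 2.12], [-1.25, 1.32], [0.18, 2.47], [-1.1, 4.24], [0.23, 1.98], [-2.94, 2.94]. Speed limits (rad/s): [2.57, 2.57, 3.14, 3.14, 3.14, 3.14, 3.14].

### API

Orientations are given as a rotation vector (axis times angle).
In Python, from plant import * gives the robot as it stands.
- The arm moves only by the shell command python3 -m creep 'ROWS' [FORCE]. ROWS is JSON, a list of rows, each a list of 7 numbers: the finger opening in cm, from 0 to 8.54, then the shift along the world's x, y, z in cm, then the turn, a rotation vector about the world's x, y, z in rad. A call has 1 to 5 rows; each row shifts and turns the commanded pose from where the row before left it; what a row does not reach is not made up. A row lasts 1/10 s, in which the tool goes at most 50 mm and 8.59 degrees, less where a joint would pass 70% of its speed; a pose out of reach is approached as far as the arm can. A call with a gripper value outside its range is refused whole. The fingers move at their own pace and stop on an object; FORCE is the grip in N (left out, the last holds). Time passes only in rows, so rows that do not move let the fingers close. It gives the time, the measured TCP pose, the force, the opening and the grip force at its end, in the units of the state.
- read_state(): the state, without advancing time (a new reading comes with each control period).
- capture(name): name is "scene" or "top" or "wrist"; returns the picture (420x560x3 uint8, red, green, blue); there is no depth.
- camera_info(name): a dict with "fx", "fy", "cx", "cy" (pixels), "k1" (the pictures are not rectified: a ray, as slopes to the right and down, at radius r is drawn at 1 + k1 r^2 times it, then the intrinsics apply), "rvec" (rotation vector, rad) and "tvec" (3), from world to camera coordinates, as OpenCV has them. Camera axes: x right, y down, z forward; pixel columns grow to the right and rows downward; lengths in m; the calibration is good to about 2 mm. A picture is of the moment at which its call begins: read the wrist's pose just before it. camera_info takes no time and is no camera call; for the wrist camera it gives the pose at the moment of the call.
- close_job(): hands the job in; it is judged then, once.
The state is a dict: "time_s": time; "joint_pos": joint angles; "qvel": joint speeds; "effort": joint torques, N m; "ee_pos": TCP position; "tool_rot": TCP orientation; "ft_force": force on the tool from outside, world axes, zero at the start; "ft_torque": the same for the moment, N m; "opening": finger opening in m; "gripper_force": force on a finger pad.
Only numpy, scipy, OpenCV 4.12 (cv2) and the standard library are available. Lean on these libraries where they do the work, as an engineer would, in place of code of your own. Each camera call takes 0.05 s, during which the arm holds its last target. There are 200 camera calls.

### The job

On the model railway, press the big red button of the spring ejector with one finger and use the other finger to trap the yellow wagon as it pops out, so that its front end stops on the red stretch of track instead of rolling away. Do not grasp, lift or tip the wagon and leave everything else where it stands; finish while holding, with the button still pressed down and the wagon at rest against your finger.

Things in the scene. Friction and masses are not known exactly. Their poses are not given: they have to be found in the camera images.
- module: Ejector module: fixed green baseboard 200 (x) by 360 (y) by 12 mm thick, level straight track along its y axis at x = 0, rail tops at z = 20 mm. Origin: centre of its underside. The wagon is ejected towards +y and, if not stopped, rolls off the open end at y = 180 mm. Aluminium guides beside the track: x = 19 to 22 mm either side, tops at z = 30 mm, but 48 mm round the cassette (y = -165 to -15 mm).
- gate (a point): Top of the yellow gate that holds the wagon back, 10 mm wide, on the track axis: module frame (0, 2, 35) mm, 4 mm thick. It goes down with the button and lets the wagon go when the button is 7 to 8 mm down; the wagon then comes out at up to about 0.4 m/s.
- red_mark (a point): Middle of the red-painted stretch of track (module y = 5 to 51 mm), at rail-top height: module frame (0, 28, 20) mm. The trapping finger belongs over this point.
- button (a joint): Travel of the red push button, m: 0 up, 0.011 fully down. Spring force about 1.5 N at the start to 4.3 N fully down; it springs back up when let go, and the gate with it. Counts as pressed down above 0.007.
- button_top (a point): Centre of the red button's top face, module frame (-58, 28, 48) mm when up; it moves with the button. Face 34 (x) by 44 mm (y), beside the track, straight across from red_mark. Fully down it is at z = 37 mm: a second finger at that height over red_mark is 7 mm above the guides and well below the wagon's roof (65 mm). Its black housing is 44 by 54 mm, top at z = 28 mm.
- pusher (a joint): Travel of the blue spring pusher behind the wagon, m: 0 to 0.002 loaded, up to 0.060 out. It pushes the wagon towards module +y with about 2.5 N at 0, 2 N at 0.020 and 0.75 N at 0.060.
- wagon: The yellow box wagon with a grey roof, on free-rolling wheels, loose, about 0.12 kg: 34 mm wide (its x), 110 mm long (its y), 45 mm high. Origin: under its middle, at rail-top level; its y axis points along the track towards the way out. At the start it waits in the cassette, pressed by the pusher against the gate.
- wagon_front (a point): Middle of the wagon's flat front end face, 55 mm ahead of its origin, 25 mm above the rails. At the start at module y = about 0; it is on the red stretch between 5 and 51 mm.
- shed: Bystander: loose brick goods shed standing on the module beyond the track, 55 by 70 mm, about 65 mm high. Origin: centre of its underside.
- lorry: Bystander: loose orange and white toy lorry standing on the module beyond the track, 27 by 72 mm, 32 mm high. Origin: centre of its underside.
- tree: Bystander: loose model tree, 48 mm wide, 76 mm high. Origin: centre of its foot.
- spare_wagon: Bystander: loose red wagon with white roof, 34 by 110 by 45 mm, standing on the table. Origin: centre of its underside.
- tram: Bystander: loose green tram, 34 by 120 by 41 mm, standing on the table. Origin: centre of its underside.
- screwdriver: Bystander: loose screwdriver, 150 mm long, lying on the table.
- oil: Bystander: loose small oil bottle with red cap, 32 mm across, 70 mm high. Origin: centre of its underside.

How it is judged:
By the outcome, as a careful person would: the job done as asked, in the order asked, and still so for the second after the job is handed in, while the arm keeps its last pose, push and grip.
It also fails if it takes over 32 s, if anything falls off the work surface, if the arm or the gripper's body presses on something with over 40 N, if the wrist force passes 120 N, or if a joint passes its speed limit or range.

## Working session

There is one attempt and no reset: what is moved stays moved. The work goes in short steps, Python scripts to look and compute and a shell command to move; the robot and the scene stay as the last step left them, time stands still between calls to the robot, and variables do not carry over. Pictures are saved under pics/ and viewed, at most 10 in all, crops included, and the job is handed in when it is done.

```bash
mkdir -p pics; cat > h.py <<'E'
import numpy as np, cv2
from plant import *
def save(cam,name):
    im=capture(cam); cv2.imwrite('pics/'+name,im[:,:,::-1]); return im
def ray(ci,u,v):
    R=cv2.Rodrigues(np.array(ci['rvec'],float))[0]; t=np.array(ci['tvec'],float).ravel()
    xd=np.array([(u-ci['cx'])/ci['fx'],(v-ci['cy'])/ci['fy']]); x=xd.copy()
    for _ in range(20): x=xd/(1+ci['k1']*(x@x))
    return -R.T@t, R.T@np.array([x[0],x[1],1.])
def atz(ci,u,v,z):
    c,d=ray(ci,u,v); return c+d*(z-c[2])/d[2]
def proj(ci,P):
    R=cv2.Rodrigues(np.array(ci['rvec'],float))[0]; p=R@np.array(P)+np.array(ci['tvec'],float).ravel()
    x=p[:2]/p[2]; x=x*(1+ci['k1']*(x@x)); return np.array([x[0]*ci['fx']+ci['cx'],x[1]*ci['fy']+ci['cy']])
E
python3 - <<'E'
from h import *
a=save('top','t1.png');b=save('scene','s1.png')
s=read_state();print(s['time_s'],s['ee_pos'],s['tool_rot'],s['opening'],camera_info('top'))
E
```

```text
0.1 [0.17502191 0.62572367 0.40388304] [-4.27151191e-01 -3.11219130e+00  2.66748833e-03] 0.08537438024158277 {'fx': 506.3540046373004, 'fy': 506.3540046373004, 'cx': 279.2644724094627, 'cy': 195.83687528222563, 'k1': -0.10438503447978084, 'rvec': array([ 2.19256921, -2.16165884,  0.08861792]), 'tvec': array([-0.04312075,  0.50593062,  1.39807829])}
```

View pics/t1.png

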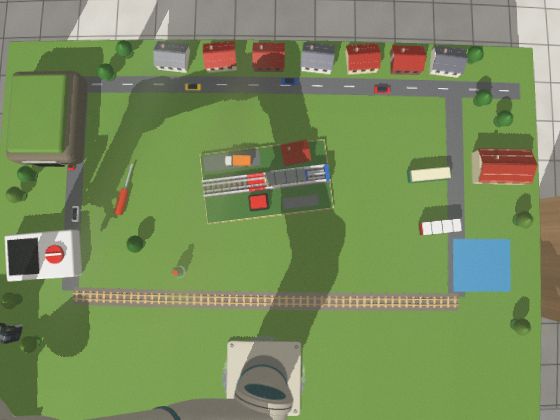

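View pics/s1.png

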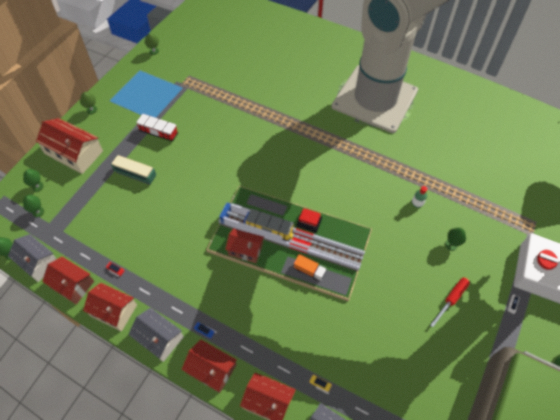

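The top view shows the module around (267,180), with its exit to the left (world +y) and the red button at (258,202) on the robot's side. The lorry is at (240,160) and the shed at (296,152). The scene view agrees. I'll enlarge the top view.

```bash
python3 - <<'E'
import cv2
a=cv2.imread('pics/t1.png')[130:230,192:342]
cv2.imwrite('pics/t1c.png',cv2.resize(a,None,fx=5.3,fy=5.3,interpolation=cv2.INTER_CUBIC))
E
```

```text
(no output)
```

View pics/t1c.png

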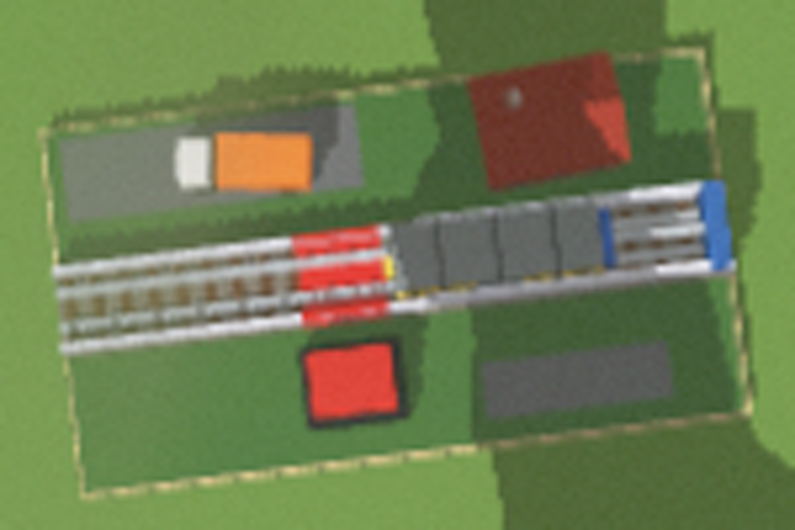

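The crop shows the board corners at (44,130), (706,52), (748,413) and (84,494), the button top at (352,381), and the red stretch from 296 to 390 along the track.

```bash
python3 - <<'E'
from h import *
ci=camera_info('top')
f=lambda u,v,z: atz(ci,192+(u+.5)/5.3-.5,130+(v+.5)/5.3-.5,z)
W=np.array([f(*c,.012)[:2] for c in [(44,130),(706,52),(748,413),(84,494)]])
M=np.array([(.1,.18),(.1,-.18),(-.1,-.18),(-.1,.18)])
c=W.mean(0);A=(W-c).T@M;yaw=np.arctan2(A[1,0]-A[0,1],A[0,0]+A[1,1])
R=np.array([[np.cos(yaw),-np.sin(yaw)],[np.sin(yaw),np.cos(yaw)]])
print(c,np.degrees(yaw),W-c-M@R.T)
for n,m in dict(button=(-.058,.028),mark=(0,.028),mid=(-.029,.028)).items(): print(n,c+R@np.array(m))
print('button meas',f(352,381,.048)); print('mark',f(343,275,.02))
s=read_state();Rt=cv2.Rodrigues(s['tool_rot'])[0];print(Rt, s['joint_pos'])
E
```

```text
[0.54967388 0.0016921 ] 7.602737244284996 [[-1.54831030e-03 -1.24627555e-03]
 [-1.91400303e-03 -3.69918364e-05]
 [ 1.98735881e-03  2.90509654e-03]
 [ 1.47495452e-03 -1.62182915e-03]]
button [0.48847924 0.02177234]
mark [0.54596938 0.02944596]
mid [0.51722431 0.02560915]
button meas [0.48784845 0.02216223 0.048     ]
mark [0.54621058 0.02921686 0.02      ]
[[-9.63020964e-01  2.69426091e-01 -4.52386438e-04]
 [ 2.69426471e-01  9.63019547e-01 -1.65212702e-03]
 [-9.46914273e-06 -1.71291784e-03 -9.99998533e-01]] [-1.36378773  0.62925797  0.0384218   1.5182509  -0.02699322  0.99631392
 -0.02001148]
```

```bash
python3 -m creep '[[4.4,2.3,-4,-0.5,0,0,-0.078],[4.4,2.3,-4,-0.5,0,0,-0.078],[4.4,2.3,-4,-0.5,0,0,-0.078],[4.4,2.3,-4,-0.5,0,0,-0.078],[4.4,2.3,-4,-0.5,0,0,-0.078]]' 30
python3 -m creep '[[4.4,2.3,-4,-0.5,0,0,-0.078],[4.4,2.3,-4,-0.5,0,0,-0.078],[4.4,2.3,-4,-0.5,0,0,-0.078],[4.4,2.3,-4,-0.5,0,0,-0.078],[4.4,2.3,-4,-0.5,0,0,-0.078]]'
python3 -m creep '[[4.4,2.3,-4,-0.5,0,0,-0.078],[4.4,2.3,-4,-0.5,0,0,-0.078],[4.4,2.3,-4,-0.5,0,0,-0.078],[4.4,2.3,-4,-0.5,0,0,-0.078],[4.4,0,0,0,0,0,0]]'
cat > st.py <<'E'
from h import *
s=read_state();R=cv2.Rodrigues(s['tool_rot'])[0]
print(s['time_s'],s['ee_pos'],'yaw',np.degrees(np.arctan2(R[1,1],R[0,1])),'tilt',R[:,2],s['ft_force'],s['opening'])
E
python3 st.py
```

```text
time_s: 0.6
ee_pos: [0.2906, 0.4242, 0.3794]
tool_rot: [1.026, 2.969, -0.0]
ft_force: [1.2, 0.8, -0.0]
opening: 0.0439
gripper_force: 0.0
time_s: 1.1
ee_pos: [0.4056, 0.2243, 0.3545]
tool_rot: [-1.582, -2.714, 0.0]
ft_force: [1.1, -0.4, 0.1]
opening: 0.0438
gripper_force: 0.0
time_s: 1.6
ee_pos: [0.4995, 0.0593, 0.3345]
tool_rot: [1.993, 2.422, -0.003]
ft_force: [-0.5, -0.5, 0.7]
opening: 0.0441
gripper_force: 0.0
1.6 [0.49951593 0.05932554 0.33448221] yaw 11.121189567605066 tilt [ 0.00278355 -0.00436521 -0.9999866 ] [-0.53295401 -0.46409117  0.65047145] 0.04409579417546875
```

```bash
python3 -m creep '[[4.4,0.9,-1.7,-2.5,0,0,-0.031],[4.4,0.9,-1.7,-2.5,0,0,-0.03],[4.4,0,0,0,0,0,0],[4.4,0,0,0,0,0,0]]' >/dev/null
python3 st.py; python3 - <<'E'
from h import *
ci=camera_info('wrist');a=save('wrist','w1.png')
cv2.imwrite('pics/w1.png',cv2.resize(a[:,:,::-1],(800,600)))
c=np.array([.54967,.00169]);y=np.radians(7.6);R=np.array([[np.cos(y),-np.sin(y)],[np.sin(y),np.cos(y)]])
for m in [(-.058,.028,.048),(0,.028,.02),(0,.002,.035),(-.075,.05,.048),(-.041,.006,.048)]: print(m,proj(ci,[*(c+R@np.array(m[:2])),m[2]])*800/560)
E
```

```text
2.0 [0.51469466 0.03231784 0.28440938] yaw 8.318146531189651 tilt [-1.95527409e-03  2.66161064e-04 -9.99998053e-01] [ 0.0248301   0.39697815 -0.42372363] 0.043996264392991286
(-0.058, 0.028, 0.048) [350.05690246 335.86243927]
(0, 0.028, 0.02) [459.50651344 318.32562088]
(0, 0.002, 0.035) [460.35639475 372.55743083]
(-0.075, 0.05, 0.048) [313.86277441 293.209263  ]
(-0.041, 0.006, 0.048) [384.11280336 376.03011789]
```

View pics/w1.png

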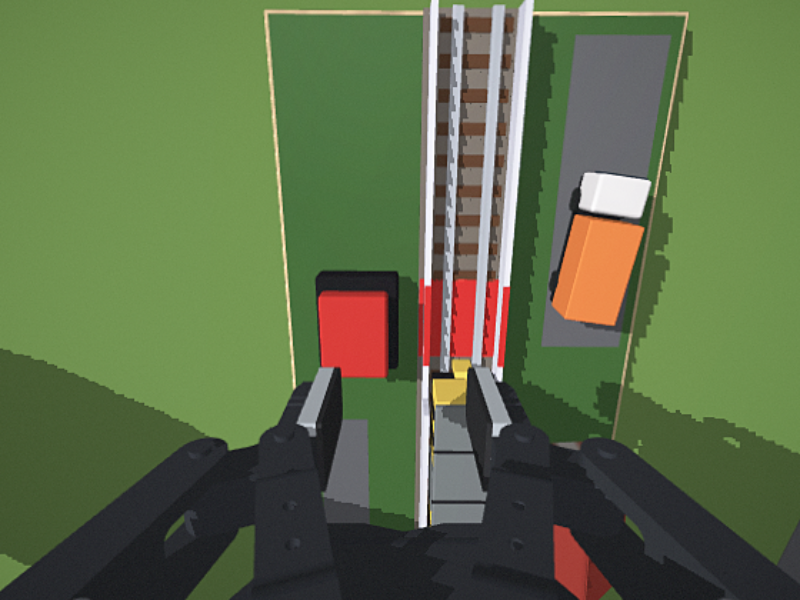

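The wrist view shows the button top centre at about (354,334) and the red stretch centre at (463,320), both within 2 mm of prediction. The fingertips are at (330,370) and (480,370). Next I'll check how the tips project.

```bash
python3 - <<'E'
from h import *
ci=camera_info('wrist');s=read_state();T=cv2.Rodrigues(s['tool_rot'])[0];p=s['ee_pos']
for l in (.165,.17):
  for x in (-.011,.011):
    print(l,x,[(k,*(proj(ci,p+T@np.array([x,k/1000,l]))*800/560).round()) for k in (-36,-29,-22,22,29,36)])
ca=cv2.imread('pics/w1.png')[340:500,260:560]
cv2.imwrite('pics/w1c.png',cv2.resize(ca,None,fx=2.6,fy=2.6,interpolation=cv2.INTER_CUBIC))
E
```

```text
0.165 -0.011 [(-36, np.float64(301.0), np.float64(424.0)), (-29, np.float64(321.0), np.float64(424.0)), (-22, np.float64(341.0), np.float64(424.0)), (22, np.float64(467.0), np.float64(424.0)), (29, np.float64(488.0), np.float64(424.0)), (36, np.float64(508.0), np.float64(424.0))]
0.165 0.011 [(-36, np.float64(297.0), np.float64(367.0)), (-29, np.float64(318.0), np.float64(367.0)), (-22, np.float64(339.0), np.float64(367.0)), (22, np.float64(470.0), np.float64(367.0)), (29, np.float64(491.0), np.float64(367.0)), (36, np.float64(512.0), np.float64(367.0))]
0.17 -0.011 [(-36, np.float64(304.0), np.float64(416.0)), (-29, np.float64(324.0), np.float64(416.0)), (-22, np.float64(343.0), np.float64(416.0)), (22, np.float64(466.0), np.float64(416.0)), (29, np.float64(485.0), np.float64(416.0)), (36, np.float64(504.0), np.float64(416.0))]
0.17 0.011 [(-36, np.float64(300.0), np.float64(361.0)), (-29, np.float64(320.0), np.float64(361.0)), (-22, np.float64(341.0), np.float64(361.0)), (22, np.float64(468.0), np.float64(361.0)), (29, np.float64(489.0), np.float64(361.0)), (36, np.float64(509.0), np.float64(361.0))]
```

View pics/w1c.png

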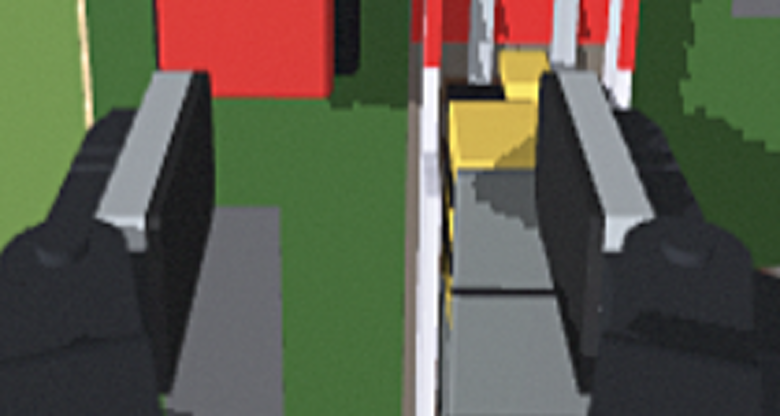

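The pads are 7 mm thick at the tip, so I'll open to 5.0 cm for 58 mm between finger centres. Then I'll descend to about 15 mm above the button.

```bash
python3 -m creep '[[5.1,0.4,-0.6,-1.5,0,0,-0.012],[5.1,0,0,-2,0,0,0],[5.1,0,0,-1.5,0,0,0],[5.1,0,0,0,0,0,0],[5.1,0,0,0,0,0,0]]' >/dev/null
python3 st.py; python3 - <<'E'
from h import *
ci=camera_info('wrist');a=save('wrist','w2.png')
cv2.imwrite('pics/w2.png',cv2.resize(a[:,:,::-1],(800,600)))
s=read_state();T=cv2.Rodrigues(s['tool_rot'])[0];p=s['ee_pos']
print([(k,*(proj(ci,p+T@np.array([.011,k/1000,.164]))*800/560).round()) for k in (-33,-25,25,33)])
c=np.array([.54967,.00169]);y=np.radians(7.6);R=np.array([[np.cos(y),-np.sin(y)],[np.sin(y),np.cos(y)]])
for m in [(-.058,.05,.048),(0,.051,.02),(0,.002,.035),(-.075,.05,.048),(-.041,.05,.048),(.019,.051,.03),(-.019,.051,.03)]: print(m,proj(ci,[*(c+R@np.array(m[:2])),m[2]])*800/560)
E
```

```text
2.55 [0.51919678 0.02632132 0.23488019] yaw 7.648644239234651 tilt [ 1.10666173e-04  1.95524523e-04 -9.99999975e-01] [ 0.59476133 -0.50260903  1.15646474] 0.05122777613521506
[(-33, np.float64(306.0), np.float64(369.0)), (-25, np.float64(330.0), np.float64(369.0)), (25, np.float64(481.0), np.float64(369.0)), (33, np.float64(505.0), np.float64(369.0))]
(-0.058, 0.05, 0.048) [321.32706586 315.40748546]
(0, 0.051, 0.02) [466.39194568 291.84036434]
(0, 0.002, 0.035) [466.15850844 409.83514445]
(-0.075, 0.05, 0.048) [275.79305219 315.37768476]
(-0.041, 0.05, 0.048) [366.7931714  315.44080706]
(0.019, 0.051, 0.03) [515.83306763 298.73136556]
(-0.019, 0.051, 0.03) [423.54880737 298.65437335]
```

View pics/w2.png

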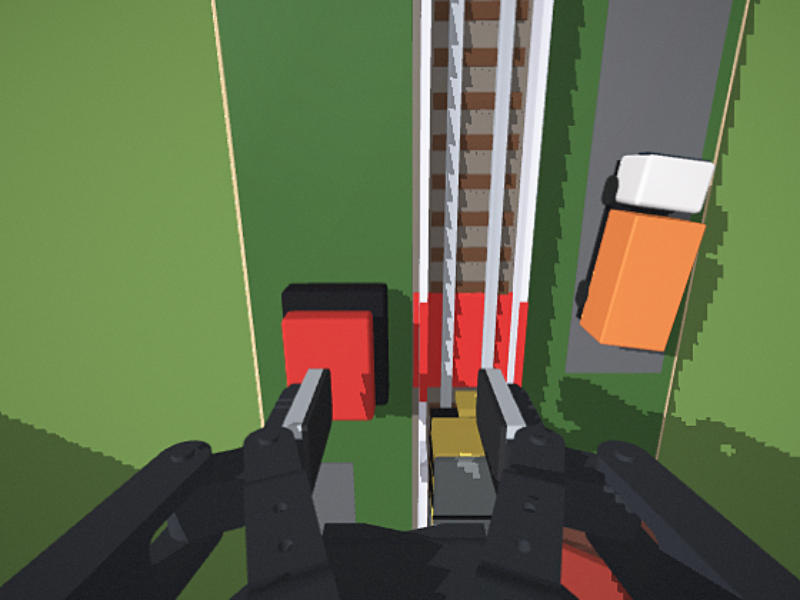

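The tips are aligned with the button (far edge 284–373) and the track (red end at row 292), matching prediction within 1 mm laterally. Now I'll press down and watch the force.

```bash
python3 -m creep '[[5.1,0,0,-1,0,0,0],[5.1,0,0,-0.8,0,0,0],[5.1,0,0,0,0,0,0]]' ; python3 -m creep '[[5.1,0,0,-0.4,0,0,0],[5.1,0,0,0,0,0,0]]';python3 -m creep '[[5.1,0,0,-0.4,0,0,0],[5.1,0,0,0,0,0,0]]'; python3 st.py
```

```text
time_s: 2.9
ee_pos: [0.5193, 0.0261, 0.2161]
tool_rot: [2.069, 2.364, 0.0]
ft_force: [0.5, 0.6, 1.5]
opening: 0.0507
gripper_force: 0.6
time_s: 3.1
ee_pos: [0.5193, 0.0261, 0.2126]
tool_rot: [2.069, 2.364, 0.001]
ft_force: [1.2, 0.7, 2.5]
opening: 0.0508
gripper_force: 1.1
time_s: 3.3
ee_pos: [0.5193, 0.0261, 0.2086]
tool_rot: [2.068, 2.364, 0.001]
ft_force: [1.7, 0.6, 3.6]
opening: 0.0508
gripper_force: 2.8
3.3 [0.5192721  0.02613814 0.2085847 ] yaw 7.646040108874909 tilt [ 4.32904281e-04  1.90941230e-04 -9.99999888e-01] [1.67411868 0.63530358 3.64944886] 0.05082910621714951
```

```bash
python3 -m creep '[[5.1,0,0,-0.25,0,0,0],[5.1,0,0,0,0,0,0],[5.1,0,0,0,0,0,0],[5.1,0,0,0,0,0,0],[5.1,0,0,0,0,0,0]]'; python3 - <<'E'
from h import *
a=save('wrist','w3.png')
cv2.imwrite('pics/w3.png',cv2.resize(a[:,:,::-1],(800,600)))
b=save('scene','s3.png')[170:300,200:380]
cv2.imwrite('pics/s3.png',cv2.resize(b[:,:,::-1],None,fx=4.4,fy=4.4,interpolation=cv2.INTER_CUBIC))
E
```

```text
time_s: 3.8
ee_pos: [0.5192, 0.0261, 0.207]
tool_rot: [2.068, 2.364, 0.001]
ft_force: [0.6, 1.2, 10.3]
opening: 0.051
gripper_force: 6.3
```

View pics/w3.png

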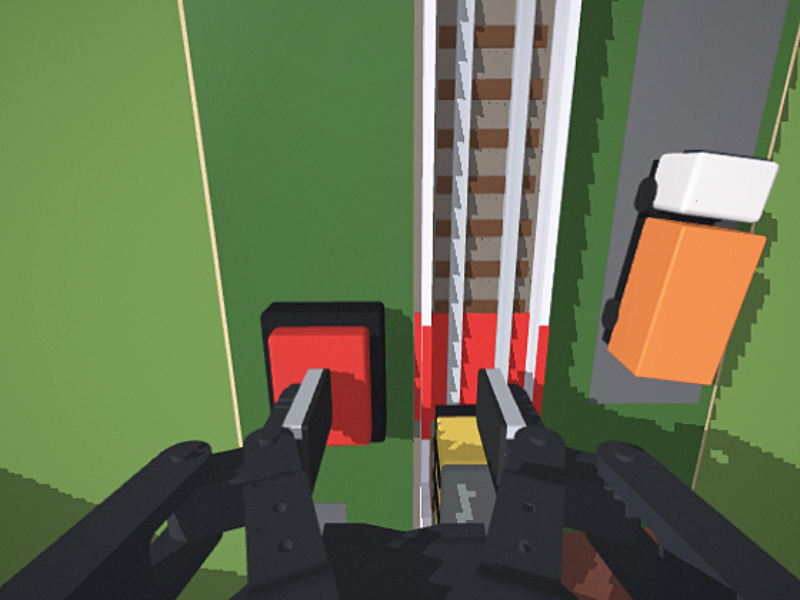

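View pics/s3.png

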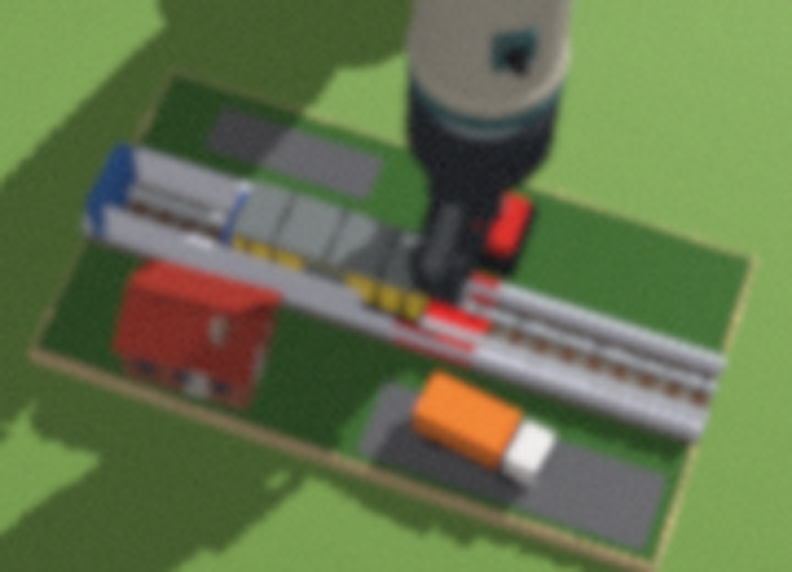

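The wrist view shows the button at its stop (force 10 N). The gate is gone and the wagon's front is at about (460,410), against the right finger. The scene view shows the wagon out on the red stretch. I'll check the front's position and that it is still.

```bash
python3 -m creep '[[5.1,0,0,0,0,0,0],[5.1,0,0,0,0,0,0],[5.1,0,0,0,0,0,0]]'; python3 - <<'E'
from h import *
ci=camera_info('wrist');a=capture('wrist').astype(int)
b=cv2.resize(cv2.imread('pics/w3.png'),(560,420))[:,:,::-1].astype(int)
print('diff',abs(a-b)[270:370,290:340].mean())
c=np.array([.5515,.0022]);y=np.radians(7.6);R=np.array([[np.cos(y),-np.sin(y)],[np.sin(y),np.cos(y)]])
for m in (0,5,10,17,25): print(m,[proj(ci,[*(c+R@np.array([0,m/1000])),z])*800/560 for z in (.058,.03)])
E
```

```text
time_s: 4.2
ee_pos: [0.5192, 0.0261, 0.2069]
tool_rot: [2.068, 2.364, 0.001]
ft_force: [-0.3, 0.4, 10.5]
opening: 0.0509
gripper_force: 6.3
diff 4.0878
0 [array([492.62299391, 497.85620568]), array([478.65476647, 445.24469129])]
5 [array([493.54662398, 485.0893757 ]), array([479.31774639, 434.04374727])]
10 [array([494.49119193, 472.06219639]), array([479.99354605, 422.6484511 ])]
17 [array([495.85025461, 453.36979627]), array([480.96198151, 406.35770956])]
25 [array([497.45852683, 431.32767067]), array([482.10202799, 387.2386662 ])]
```

```bash
python3 - <<'E'
import cv2
a=cv2.imread('pics/w3.png')[370:540,400:560]
cv2.imwrite('pics/w3c.png',cv2.resize(a,None,fx=3.5,fy=3.5,interpolation=cv2.INTER_CUBIC))
E
```

```text
(no output)
```

View pics/w3c.png

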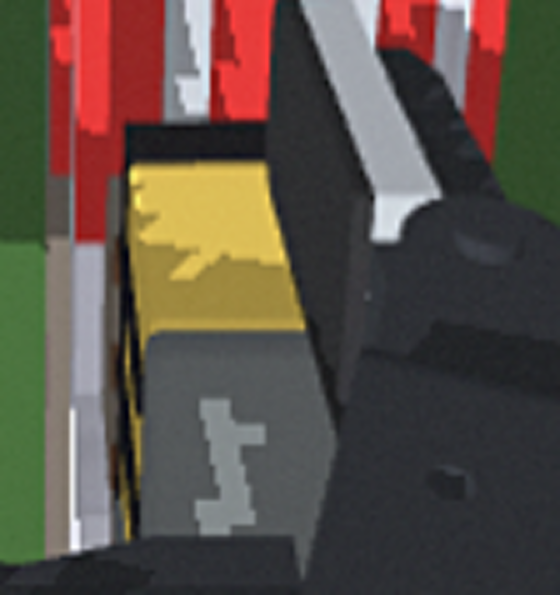

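The enlarged crop puts the wagon's roof front at row 464 and its lower front at about row 410. That is module y ≈ 15–17 mm, on the red stretch, in contact with the finger and still.

```bash
python3 -c "
from plant import *
print(close_job())"
```

```text
the job is handed in; nothing more can be done
None
```

The job is handed in: one finger holds the button fully down, and the wagon rests against the other with its front at about module y = 16 mm, on the red stretch.

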